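Put the pressure gauge away and ease the sprung flap shut

TASK

Lay the pressure gauge, dial up, in the open well of the grey gauge locker and let go of it there without dropping it in. Then take the yellow ball knob of the locker's green flap, bring the flap over and ease it down against its spring until it is fully shut, never letting it snap down. Leave the feeler block, the two flanges and the handwheel where they are.

Things in the scene. Friction and masses are not known exactly. Their poses are not given: they have to be found in the camera images.
- gauge: Pressure gauge lying on its back: round nickel case 63 mm across, 34 mm high, white dial on top (z up), and a brass stem 16 mm wide that leaves along the gauge's -x and ends 59 mm from the case centre. 0.3 kg. Origin: centre of the case's underside. Lies left or right of the locker.
- locker: Grey steel gauge locker fixed to the table: 200 mm wide (its y), from x = -138 to +12 mm, 90 mm high; its front, -x, faces the robot. Origin: on the table under the flap's hinge line, mid-width. The pipe on two 22 mm posts belongs to it.
- pipe (a point): Middle of the axis of the blue air pipe, 34 mm thick, 500 mm long, along the locker's y, 358 mm above the table and 74 mm behind (+x) the hinge line; its posts stand at y = +-210 mm. It leaves no room for a vertical gripper at the knob of the open flap: there the tool must lean back towards the robot by 25 degrees or more.
- well (a point): Centre of the flat floor of the open-topped well in the locker, 40 mm above the table; axes as the locker's. The well is 120 mm (x) by 184 mm (y) and 50 mm deep. The gauge fits with its stem roughly along the locker's x, either way round.
- hinge (a point): Mid-point of the flap's hinge line, 90 mm above the table; axes as the locker's. The hinge line runs along y.
- flap (a joint): Flap angle, rad: 0 = shut (level over the well), 1.83 = open against its stop, a little past upright, where it starts. A spring always pulls it shut (0.2 N m). Above about 1.45 the steel weight bar on its back (27 mm thick, 110 mm long, 50 mm off the plate at the hinge) just holds it open; below, spring and weight drive it shut, ever harder, to 0.4 N m near 0; alone it slams at over 3 rad/s.
- knob (a point): Centre of the yellow ball knob, 26 mm across, on a 10 mm rod in the plane of the green flap, mid-width, 178 mm from the hinge line. The plate is 140 x 200 x 6 mm. At joint 0 the knob is 178 mm in front (-x) of the hinge and 3 mm above it; it rises and goes back (+x) as the joint grows. Pinched along the hinge direction (y), it turns freely between the pads.
- feeler_block: Bystander: blued steel feeler block 100 x 40 x 30 mm, origin under its centre.
- flange_a: Bystander: aluminium test flange, 90 mm disc 14 mm thick with a 44 mm hub, 26 mm high in all; origin under its centre.
- flange_b: Bystander: the second flange, the same.
- handwheel: Bystander: red valve handwheel lying flat, 146 mm across, 24 mm high; origin under its centre.
Mind the look-alikes: they are no part of the job. Leave any blue or red look-alike of the gauge alone.

How it is judged:
By the outcome, as a careful person would: the job done as asked, in the order asked, and still so for the second after the job is handed in, with the robot touching nothing.
It also fails if it takes over 72 s, if anything falls off the work surface, if the arm or the gripper's body presses on something with over 40 N, if the wrist force passes 120 N, or if a joint passes its speed limit or range.

ROBOT

A 7-joint arm with a two-finger parallel gripper is mounted at the origin on the work surface. World frame = base frame: x ahead of the robot, y to its left, z up, the work surface at z = 0. Lengths are in mm, angles in rad, forces in N, time in s.
With the tool pointing down it reaches from about 350 to 900 mm from the base axis. Payload 8.1 kg.
Tool frame: the origin (TCP) lies at the very end of the fingers, on their centre line; the grasp point (between the pads) lies 19 mm behind it; z points along the fingers, y is the line along which they close (so a half turn about z gives the same grasp; the last joint's range is limited). The gripper opens to 92 mm and grips with 3 to 60 N. Pads are 19 mm wide; open, the fingers measure 130 mm over their backs; the gripper's body (75 mm by 190 mm) begins 47 mm behind the grasp point.
Start: joints at [-1.293, 0.434, 0.025, 1.573, -0.012, 1.134, -0.075], TCP at [232.318, 580.234, 190.842] pointing down, gripper open.
Joint ranges: [-2.62, 2.62], [-0.44, 2.09], [-1.27, 1.32], [0.08, 2.57], [-1.32, 4.46], [0.12, 2], [-2.74, 2.74]. Speed limits (rad/s): [2.22, 2.22, 3.01, 3.01, 3.14, 3.14, 3.14].

INTERFACE

Orientations are given as a 3x3 rotation matrix whose columns are the frame's x, y, z axes.
In Python, from plant import manip, vision gives the robot as it stands. Calls block until the motion is done:
- manip.move_to(position, orientation): joint-space move of the TCP to a pose.
- manip.move_straight(position, orientation=None, rate=150): straight line of the TCP; orientation=None keeps the orientation; rate is the mean speed in mm/s.
- manip.move_j(angles): joint-space move.
- manip.command_gripper(opening, strength=None): finger opening in mm; strength is the grip in N (None keeps the last); returns when the fingers have stopped.
- manip.wait(seconds).
- manip.ik(position, orientation): joint angles nearest the present ones, or None.
- vision.read_camera(name): name is "scene" or "top" or "wrist"; returns a dict with "pixels" (400x640x3 uint8, red, green, blue), "depth" (400x640 float32, mm along the optical axis (not along the pixel's ray), 0 where there is no reading), "fx", "fy", "cx", "cy" (pixels), "world_from_camera" (4x4, takes a point from camera to world coordinates). Camera axes: x right, y up, looking along -z (the intrinsics and any distortion apply to the point x, -y, -z); pixel columns grow to the right and rows downward; lengths in mm; the calibration is good to about 2 mm. A picture is of the moment at which its call begins.
A pose or a line that the arm cannot do raises manip.IKError and nothing moves.
- manip.hand_in(): hands the job in; it is judged then, once.
Readings, each from a call of its own:
- manip.read_time(): time.
- manip.read_joint_pos(): joint angles.
- manip.read_qvel(): joint speeds.
- manip.read_tau(): joint torques, N m.
- manip.read_position(): TCP position.
- manip.read_eef_rot(): TCP orientation.
- manip.read_contact_force(): force on the tool from outside, world axes, zero at the start.
- manip.read_moment(): the same for the moment, N m.
- manip.read_width(): finger opening in mm.
- manip.read_gripper_force(): force on a finger pad.
Only numpy, scipy, OpenCV 4.12 (cv2) and the standard library are available. Lean on these libraries where they do the work, as an engineer would, in place of code of your own. Each camera call takes 0.05 s, during which the arm holds its last target. There are 200 camera calls.

## Working session

There is one attempt and no reset: what is moved stays moved. The work goes in short steps, each a Python script; the robot and the scene stay as the last script left them, time stands still between calls to the robot, and variables do not carry over. Pictures are saved under pics/ and viewed, at most 13 in all, crops included, and the job is handed in when it is done.

```bash
mkdir -p pics; ls
cat > h.py <<'E'
import numpy as np, cv2
from plant import manip, vision
def cam(n):
    c=vision.read_camera(n); np.savez('/tmp/%s.npz'%n,**c); return c
def P(c,u,v,d=None):
    d=float(c['depth'][int(v),int(u)]) if d is None else d
    p=np.array([(u-c['cx'])/c['fx']*d,-(v-c['cy'])/c['fy']*d,-d,1])
    return (np.array(c['world_from_camera'])@p)[:3]
def cloud(c):
    v,u=np.mgrid[0:400,0:640]; d=c['depth']
    p=np.stack([(u-c['cx'])/c['fx']*d,-(v-c['cy'])/c['fy']*d,-d,np.ones_like(d)],-1)
    return (p@np.array(c['world_from_camera']).T)[...,:3]
E
python3 - <<'E'
from h import *
for n in ('scene','top'):
    c=cam(n); cv2.imwrite(f'pics/{n}0.png',c['pixels'][...,::-1]); print(c.keys(),c['fx'],np.round(c['world_from_camera'],3), (c['depth']==0).mean())
E
```

```text
pics
dict_keys(['pixels', 'depth', 'fx', 'fy', 'cx', 'cy', 'world_from_camera']) 361.5681650579617 [[-1.30000e-01 -5.28000e-01  8.39000e-01  1.50235e+03]
 [ 9.92000e-01 -6.70000e-02  1.12000e-01  1.41201e+02]
 [-3.00000e-03  8.46000e-01  5.33000e-01  8.23496e+02]
 [ 0.00000e+00  0.00000e+00  0.00000e+00  1.00000e+00]] 0.0181484375
dict_keys(['pixels', 'depth', 'fx', 'fy', 'cx', 'cy', 'world_from_camera']) 393.6157397094839 [[ 1.000000e-03  9.970000e-01 -7.900000e-02  4.556700e+02]
 [-1.000000e+00  2.000000e-03  1.500000e-02  1.389000e+01]
 [ 1.500000e-02  7.900000e-02  9.970000e-01  1.335284e+03]
 [ 0.000000e+00  0.000000e+00  0.000000e+00  1.000000e+00]] 0.0041015625
```

View pics/scene0.png

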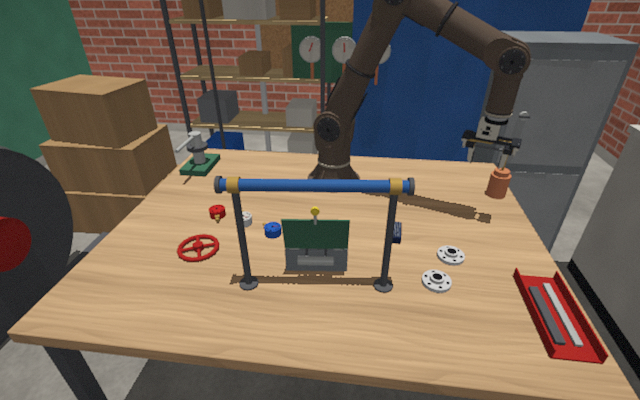

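View pics/top0.png

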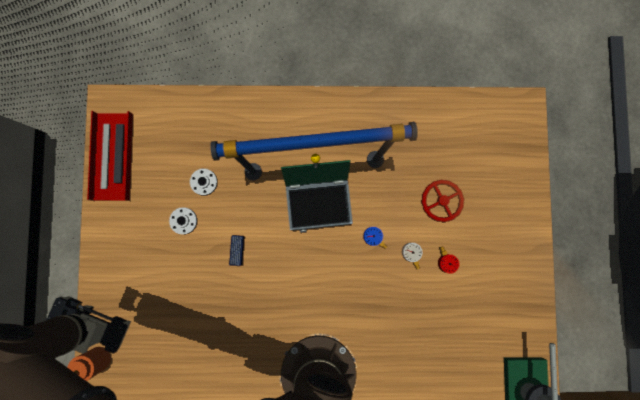

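The top view shows the white gauge at (413,252) with its stem towards (418,267). The blue and red look-alikes are at (373,236) and (449,263). The locker well is at about (320,206), the knob at (316,158), and the pipe runs from (215,150) to (415,131).

Run:
```python
from h import *
t=dict(np.load('/tmp/top.npz')); s=dict(np.load('/tmp/scene.npz'))
X=cloud(t); S=cloud(s)
for n,c,Y in(('top',t,X),('scene',s,S)):
    p=c['pixels']; hsv=cv2.cvtColor(p,cv2.COLOR_RGB2HSV); z=Y[...,2]
    # knob yellow
    m=(hsv[...,0]>22)&(hsv[...,0]<34)&(hsv[...,1]>180)&(hsv[...,2]>100)&(z>200)&(z<330)
    v,u=np.where(m); print(n,'knob',m.sum(),u.mean() if len(u) else 0,v.mean() if len(u) else 0,np.median(Y[m],0))
    # pipe blue
    m=(hsv[...,0]>100)&(hsv[...,0]<125)&(hsv[...,1]>130)&(z>330)&(z<400)&(abs(Y[...,1])<400)&(Y[...,0]>400)&(Y[...,0]<900)
    q=Y[m]; print(n,'pipe',m.sum(),q.mean(0),np.polyfit(q[:,1],q[:,0],1),np.percentile(q[:,2],[5,50,98]),q[:,1].min(),q[:,1].max())
    # green flap
    m=(hsv[...,0]>60)&(hsv[...,0]<90)&(hsv[...,1]>80)&(z>85)&(z<300)&(abs(Y[...,1])<300)&(Y[...,0]>400)&(Y[...,0]<900)
    q=Y[m]; print(n,'flap',m.sum(),q.mean(0) , np.linalg.svd(q-q.mean(0),full_matrices=False)[2][2])
    np.save('/tmp/fl_%s.npy'%n,q)
# locker rim from top
z=X[...,2]; m=(abs(z-90)<8)&(X[...,0]>450)&(X[...,0]<760)&(abs(X[...,1])<170); 
m[:, :280]=0; m[:,360:]=0
q=X[m].astype(np.float32); print('rim',len(q),cv2.minAreaRect(q[:,:2]))
m=(abs(z-40)<8)&(X[...,0]>450)&(X[...,0]<760)&(abs(X[...,1])<170);q=X[m].astype(np.float32);print('well',len(q),cv2.minAreaRect(q[:,:2]),np.median(q[:,2]))
# gauge
p=t['pixels'].astype(int); b=np.s_[238:275,398:430]
hz=z[b]; print('gauge',np.percentile(hz,[2,50,95]))
m=np.zeros(z.shape,bool); m[b]=(hz>28)
q=X[m]; print(len(q),q.mean(0),cv2.minEnclosingCircle(q[:,:2].astype(np.float32)))
m[b]=(hz>8)&(hz<27); q=X[m]; print('stem',len(q),np.round(q))
w=[]
def big(c,y0,y1,x0,x1,f): return cv2.resize(c['pixels'][y0:y1,x0:x1,::-1],None,fx=f,fy=f,interpolation=cv2.INTER_CUBIC)
cv2.imwrite('pics/c1.png',np.hstack([big(t,120,240,270,360,5)[:600],big(t,230,280,360,430,5)[:, :350].copy() if 0 else cv2.copyMakeBorder(big(t,230,280,360,430,5),0,350,0,0,cv2.BORDER_CONSTANT)]))
```

```text
top knob 50 315.08 158.34 [663.87612644  12.26114003 270.85395436]
top pipe 1913 [687.77566413  28.85654837 372.00365596] [-1.06269998e-01  6.90842249e+02] [365.95034935 372.52482522 377.28443194] -225.50252777085646 258.59855914956404
top flap 1172 [639.00724192  10.07696514 169.00814978] [-0.96046182 -0.10122332  0.25935871]
scene knob 45 314.5777777777778 210.66666666666666 [675.35487294  12.6094032  265.7773857 ]
scene pipe 1868 [704.46554774  17.05605063 363.91415397] [-1.03190575e-01  7.06225571e+02] [351.02490803 365.13180072 373.376932  ] -231.11302355822778 258.3471010279553
scene flap 1755 [645.23372274  10.08411927 162.68741808] [-0.96175922 -0.10070949  0.25470925]Traceback (most recent call last):
  File "<stdin>", line 19, in <module>
cv2.error: OpenCV(4.12.0) /io/opencv/modules/imgproc/src/convhull.cpp:143: error: (-215:Assertion failed) total >= 0 && (depth == CV_32F || depth == CV_32S) in function 'convexHull'
```

Run:
```python
from h import *
t=dict(np.load('/tmp/top.npz')); s=dict(np.load('/tmp/scene.npz'))
X=cloud(t); z=X[...,2]; A=np.ascontiguousarray
box=(X[...,0]>450)&(X[...,0]<760)&(abs(X[...,1])<170)
u=np.arange(640)[None]; box&=(u>280)&(u<360)
for n,h in(('rim',90),('well',40)):
    q=X[box&(abs(z-h)<8)].astype(np.float32); print(n,len(q),cv2.minAreaRect(A(q[:,:2])) if len(q) else 0,np.median(q[:,2]))
b=np.s_[238:275,398:430]; hz=z[b]; print('gauge',np.percentile(hz,[2,50,95]))
m=np.zeros(z.shape,bool); m[b]=(hz>28)
q=X[m]; print(len(q),q.mean(0),cv2.minEnclosingCircle(A(q[:,:2].astype(np.float32))))
m[b]=(hz>8)&(hz<27); print('stem',np.round(X[m]).tolist())
def big(c,y0,y1,x0,x1,f): return cv2.resize(c['pixels'][y0:y1,x0:x1,::-1],None,fx=f,fy=f,interpolation=cv2.INTER_CUBIC)
cv2.imwrite('pics/c1.png',np.hstack([big(t,120,240,270,360,5),cv2.copyMakeBorder(big(t,230,280,360,430,5),0,350,0,0,cv2.BORDER_CONSTANT)]))
```

```text
rim 614 ((551.24658203125, -0.6914520263671875), (141.78012084960938, 200.384765625), 5.900411128997803) 88.351425
well 2026 ((541.6509399414062, -1.9144515991210938), (130.5771026611328, 184.6767578125), 6.018938064575195) 40.27385
gauge [-6.0357768   0.7513539  36.30291533]
291 [ 399.4110478  -305.61566753   56.09351607] ((425.39874267578125, -164.46875), 180.90914916992188)
stem [[428.0, -301.0, 13.0], [428.0, -301.0, 27.0], [424.0, -294.0, 14.0], [425.0, -295.0, 24.0], [421.0, -290.0, 15.0], [418.0, -287.0, 14.0], [418.0, -287.0, 26.0], [415.0, -284.0, 25.0], [411.0, -283.0, 14.0], [408.0, -281.0, 23.0], [404.0, -281.0, 8.0], [405.0, -281.0, 25.0], [401.0, -279.0, 17.0], [401.0, -282.0, 21.0], [402.0, -294.0, 26.0], [398.0, -280.0, 14.0], [398.0, -280.0, 27.0], [394.0, -280.0, 13.0], [395.0, -281.0, 25.0], [391.0, -282.0, 20.0], [388.0, -281.0, 23.0], [384.0, -283.0, 13.0], [382.0, -285.0, 22.0], [378.0, -287.0, 9.0], [379.0, -287.0, 26.0], [375.0, -291.0, 23.0], [372.0, -293.0, 26.0], [372.0, -300.0, 25.0], [368.0, -287.0, 9.0], [369.0, -327.0, 24.0], [368.0, -331.0, 23.0], [365.0, -316.0, 14.0], [365.0, -317.0, 25.0], [365.0, -321.0, 23.0], [365.0, -324.0, 23.0], [365.0, -327.0, 23.0], [365.0, -332.0, 19.0], [361.0, -316.0, 13.0], [362.0, -317.0, 26.0], [362.0, -324.0, 23.0], [362.0, -328.0, 22.0], [362.0, -330.0, 25.0], [362.0, -334.0, 22.0], [358.0, -318.0, 21.0], [359.0, -320.0, 25.0], [359.0, -324.0, 22.0], [359.0, -327.0, 23.0], [359.0, -331.0, 22.0], [355.0, -320.0, 13.0], [355.0, -321.0, 22.0], [355.0, -328.0, 21.0], [355.0, -331.0, 21.0], [352.0, -324.0, 20.0], [352.0, -328.0, 18.0], [352.0, -329.0, 27.0], [352.0, -335.0, 20.0], [348.0, -325.0, 20.0], [349.0, -327.0, 23.0], [349.0, -331.0, 20.0], [349.0, -334.0, 21.0], [345.0, -325.0, 17.0], [345.0, -327.0, 21.0], [346.0, -330.0, 24.0], [346.0, -333.0, 24.0], [342.0, -328.0, 17.0]]
```

View pics/c1.png

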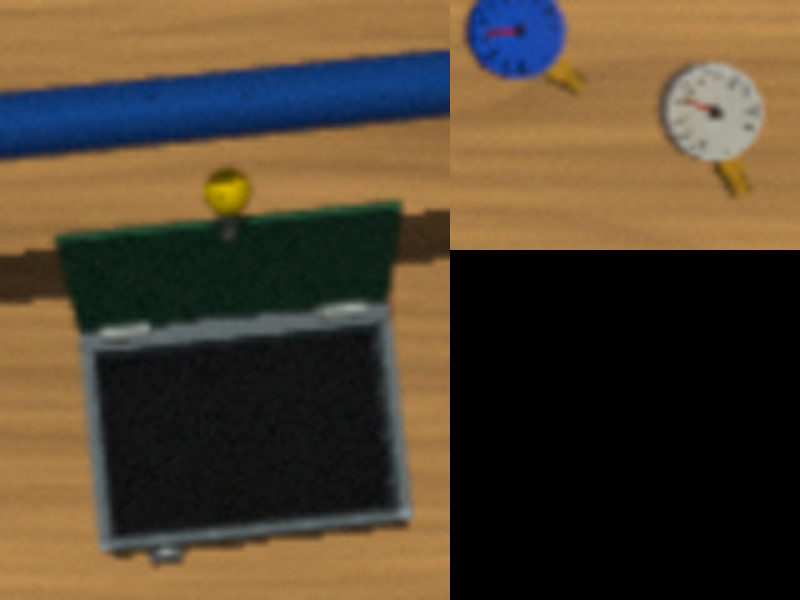

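Crop: gauge dial centre is at about (412.4,252.4) and its stem end at (418.4,268.4). The well, rim and knob (315.5,158) agree with the depth data. Next I'll move over the gauge, staying clear of the flap and pipe.

```bash
cat >> h.py <<'E'
def down(yaw):
    c,s=np.cos(yaw),np.sin(yaw); return np.array([[c,s,0],[s,-c,0],[0,0,-1.]])
YL=0.105; O=np.array([618.,6.3,0]); EX=np.array([np.cos(YL),np.sin(YL),0]); EY=np.array([-EX[1],EX[0],0])
def L(x,y,z): return O+x*EX+y*EY+np.array([0,0,z])
E
python3 - <<'E'
from h import *
q0=manip.read_joint_pos()
manip.move_straight([200,450,380],rate=300)
t0=manip.read_time();print(t0)
manip.move_to([375,-300,260],down(0.4)); print(manip.read_time(),manip.read_joint_pos(),manip.read_position())
c=cam('wrist'); cv2.imwrite('pics/w1.png',c['pixels'][...,::-1]); print(np.round(c['world_from_camera'],2),c['fx'])
E
```

```text
1.025
3.775 [-0.17307532  0.1543855   0.8629402   1.85294729 -0.12627241  1.19065206
 -0.4375616 ] [ 375.75164498 -299.19962836  259.96395136]
[[ 3.9000e-01  8.8000e-01  2.6000e-01  4.4506e+02]
 [-9.2000e-01  3.8000e-01  1.1000e-01 -2.6883e+02]
 [ 0.0000e+00 -2.8000e-01  9.6000e-01  4.5342e+02]
 [ 0.0000e+00  0.0000e+00  0.0000e+00  1.0000e+00]] 349.8315892748179
```

View pics/w1.png

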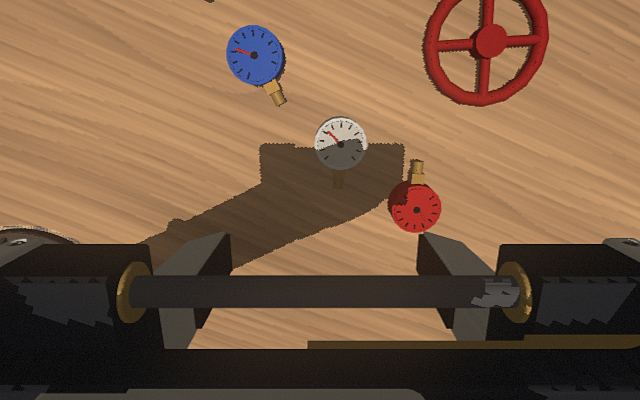

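Wrist view: white dial centre at (341,144), stem end at about (338,188). The red and blue look-alikes are well clear of it.

Run:
```python
from h import *
c=dict(np.load('/tmp/wrist.npz')); X=cloud(c); z=X[...,2]; A=np.ascontiguousarray
b=np.s_[105:200,300:375]; zz=z[b]; q=X[b]
print('sel',P(c,341,144),P(c,338,187))
m=(zz>29)&(zz<45); r=q[m]; print(m.sum(),cv2.minEnclosingCircle(A(r[:,:2].astype(np.float32))),np.median(r[:,2]), r.mean(0))
ctr=r[:,:2].mean(0); d=np.hypot(*(np.moveaxis(q[...,:2]-ctr,-1,0)))
m=(d>36)&(d<62)&(zz>8)&(zz<30); r=q[m]; e=r[:,:2]-ctr; print('stem',len(r),np.percentile(r[:,2],[5,50,95]),np.arctan2(*(-e.mean(0))[::-1]),d[m].max())
# triangulate dial centre: wrist + top rays
t=dict(np.load('/tmp/top.npz'))
def ray(c,u,v): 
    o=c['world_from_camera'][:3,3]; k=P(c,u,v,1.)-o; return o,k/np.linalg.norm(k)
def tri(*rs):
    M=sum(np.eye(3)-np.outer(k,k) for o,k in rs); v=sum((np.eye(3)-np.outer(k,k))@o for o,k in rs); return np.linalg.solve(M,v)
print('tri gauge',tri(ray(t,412.4,252.4),ray(c,341,144)))
s=dict(np.load('/tmp/scene.npz'))
print('tri knob',tri(ray(t,315.5,158.2),ray(s,314.6,210.7)))
```

```text
sel [ 398.9218964  -311.01544392   35.45813373] [ 345.5329106  -331.2302704    21.00474655]
2135 ((398.13739013671875, -310.09234619140625), 31.54542350769043) 34.153823148599486 [ 398.67564784 -309.61253757   34.13284264]
stem 198 [18.62201504 22.19685879 24.3406684 ] 0.37026639429630537 59.89248720592457
tri gauge [ 397.13507074 -312.4830367    22.52234226]
tri knob [666.10935494  11.29864953 259.28077976]
```

```bash
cat >> h.py <<'E'
G=np.array([398.3,-310.0,0]); GY=0.37
def knob(th): return L(-178*np.cos(th)+3*np.sin(th),0,90+178*np.sin(th)+3*np.cos(th))
def lean(phi,flip):
    z=np.sin(phi)*EX+np.array([0,0,-np.cos(phi)]); y=-EY*(-1 if flip else 1); return np.stack([np.cross(y,z),y,z],1)
def kp(th,phi,flip,back=0): R=lean(phi,flip); return knob(th)+R[:,2]*(19-back),R
E
python3 - <<'E'
from h import *
f=lambda q: None if q is None else np.round(q,2).tolist()
for flip in (0,1):
    a=np.pi*flip
    print('grasp',f(manip.ik(G+[0,0,6],down(GY+a))),f(manip.ik(G+[0,0,6],down(GY-a))))
    print('place',f(manip.ik(L(-56,0,46),down(YL+a))), f(manip.ik(L(-56,0,170),down(YL+a))))
    for th,ph in((1.83,38),(1.83,30),(1.4,35),(.9,30),(.5,30),(0,30),(0,10)):
        p,R=kp(th,np.radians(ph),flip); print(th,ph,f(manip.ik(p,R)))
E
```

```text
grasp [0.09, 0.56, 0.65, 2.09, -0.55, 0.66, -0.09] [0.09, 0.56, 0.65, 2.09, -0.55, 0.66, -0.09]
place [-0.54, 0.56, 0.64, 1.92, -0.46, 0.8, -1.11] [-0.62, 0.41, 0.72, 1.8, -0.31, 1.05, -1.25]
1.83 38 [-0.66, 0.15, 0.65, 2.1, -0.48, 0.28, -1.1]
1.83 30 [-0.67, 0.2, 0.69, 1.97, -0.35, 0.51, -1.23]
1.4 35 [-0.62, -0.0, 0.54, 2.19, -0.04, 0.35, -1.51]
0.9 30 [-0.52, -0.08, 0.41, 2.3, 0.08, 0.39, -1.63]
0.5 30 [-0.45, -0.07, 0.35, 2.46, 0.08, 0.22, -1.63]
0 30 None
0 10 [-0.71, 0.24, 0.74, 2.34, -0.4, 0.48, -1.12]
grasp [0.46, 0.49, 0.13, 2.06, -0.11, 0.6, 2.6] [0.46, 0.49, 0.13, 2.06, -0.11, 0.6, 2.6]
place [-0.21, 0.5, 0.16, 1.9, -0.11, 0.76, 1.68] [-0.29, 0.35, 0.25, 1.77, -0.1, 1.03, 1.68]
1.83 38 [0.5, 0.22, -0.69, 2.02, 0.51, 0.31, 1.11]
1.83 30 [0.48, 0.27, -0.7, 1.89, 0.38, 0.55, 1.25]
1.4 35 [-1.48, -0.21, 1.29, 2.21, 0.56, 0.42, 1.1]
0.9 30 [-1.27, -0.28, 1.02, 2.33, 0.62, 0.5, 0.99]
0.5 30 [-1.19, -0.24, 1.0, 2.49, 0.75, 0.33, 0.86]
0 30 None
0 10 [-0.45, 0.21, 0.43, 2.32, -0.22, 0.46, 1.82]
```

Run:
```python
from h import *
R=down(GY+np.pi)
manip.move_to(G+[0,0,120],R); 
manip.move_straight(G+[0,0,6],rate=120)
f0=manip.read_contact_force()
manip.command_gripper(55,25); print(manip.read_width(),manip.read_gripper_force(),f0,manip.read_position())
manip.move_straight(G+[0,0,170],rate=150)
print(manip.read_width(),manip.read_contact_force(),manip.read_time())
manip.move_to(L(-56,0,170),down(YL+np.pi))
print(manip.read_time(),manip.read_position(),L(-56,0,170),manip.read_joint_pos())
c=cam('top'); w=cam('wrist')
cv2.imwrite('pics/p2.png',np.hstack([cv2.resize(c['pixels'][120:280,260:420,::-1],(400,400)),cv2.resize(w['pixels'][...,::-1],(400,250))[:, :].copy() if 0 else cv2.copyMakeBorder(cv2.resize(w['pixels'][...,::-1],(400,250)),0,150,0,0,0)]))
```

```text
55.2994667630153 0.0 [ 0.02940052 -0.32472884 -0.24073362] [ 398.29894256 -309.98231136    5.97763177]
54.98042954150739 [-0.08358402  0.02147614 -0.25360146] 9.5167
10.8333 [562.02091885  -1.33119802 169.81230964] [5.62308416e+02 4.30798546e-01 1.70000000e+02] [-0.2072175   0.35057453  0.1518251   1.76648831 -0.05960429  1.02953524
  1.64038673]
```

View pics/p2.png

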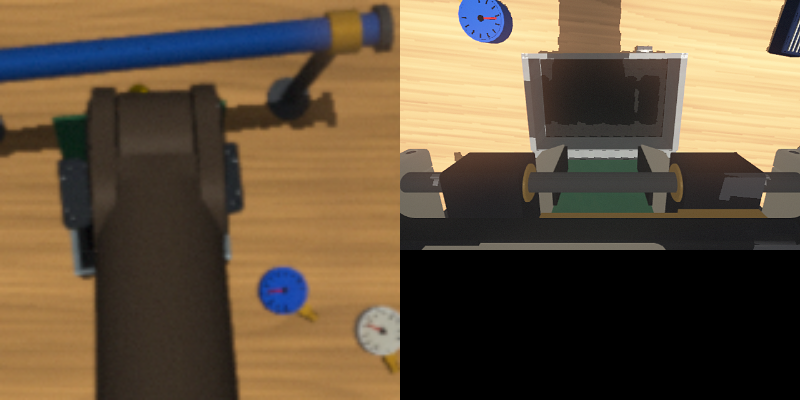

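The gripper came up empty. The white gauge is still on the table at top-view pixel of about (412,252), and the width closed to 55 mm with no force. I'll check whether it shifted.

Run:
```python
from h import *
t=dict(np.load('/tmp/top.npz')); X=cloud(t); z=X[...,2]; A=np.ascontiguousarray
m=(z>28)&(z<42)&(np.hypot(X[...,0]-398,X[...,1]+310)<60); r=X[m]; print(len(r),r.mean(0),cv2.minEnclosingCircle(A(r[:,:2].astype(np.float32))))
d=X[...,:2]-r[:,:2].mean(0); n=np.hypot(*np.moveaxis(d,-1,0)); k=(n>36)&(n<60)&(z>12)&(z<30); print('yaw',np.arctan2(*(-d[k].mean(0))[::-1]),k.sum())
# look at finger geometry in wrist cloud
w=dict(np.load('/tmp/wrist.npz')); W=cloud(w); p=manip.read_position(); R=manip.read_eef_rot()
q=(W-p)@R; m=(abs(q[...,2]+10)<14)&(abs(q[...,1])<80)&(abs(q[...,0])<60)
print(np.round(R,2),m.sum()); 
for s in (-1,1):
    k=q[m&(q[...,1]*s>0)]; print(len(k),np.percentile(k,[2,50,98],axis=0).round(1) if len(k) else 0)
```

```text
284 [ 398.27219431 -310.64958705   33.75933139] ((397.01226806640625, -310.51611328125), 32.20433044433594)
yaw 0.36625300954863543 32
[[-0.99 -0.1  -0.  ]
 [-0.1   0.99 -0.  ]
 [ 0.   -0.   -1.  ]] 0
0 0
0 0
```

Run:
```python
from h import *
R=down(GY+np.pi)
manip.move_to(G+[0,0,100],R); manip.command_gripper(92)
print('w',manip.read_width())
manip.move_straight(G+[0,0,6],rate=150)
w=cam('wrist'); print(manip.read_time(),manip.read_position(),manip.read_contact_force())
c=cam('top')
cv2.imwrite('pics/p3.png',cv2.resize(w['pixels'][100:,:,::-1],(768,360)))
```

```text
w 91.86903603446711
13.875 [ 398.90121721 -310.49613081    6.82280584] [ 0.40984269  0.49908398 -0.41445984]
```

View pics/p3.png

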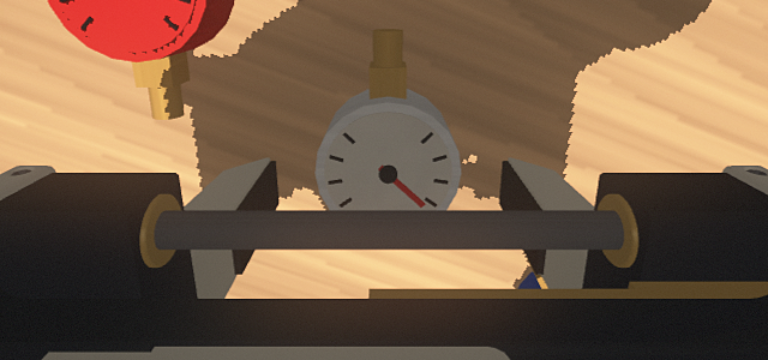

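The gauge is properly centred between the open fingers (dial centre at (388,173) in the crop). I'll close with a lower target and watch the reading.

Run:
```python
from h import *
for k in range(1):
    manip.command_gripper(0,30); print(manip.read_width(),manip.read_gripper_force(),manip.read_time(),manip.read_contact_force())
manip.wait(0.2); print(manip.read_width(),manip.read_gripper_force())
p=manip.read_position(); manip.move_straight(p+[0,0,15],rate=100); print(manip.read_width(),manip.read_gripper_force(),manip.read_contact_force(),manip.read_position())
w=cam('wrist'); cv2.imwrite('pics/p4.png',cv2.resize(w['pixels'][100:,:,::-1],(768,360)))
```

```text
0.7577882454063395 0.0 15.3667 [ 0.7423455  -0.88573884 -0.28570328]
0.5969649049401516 0.0
0.4064318401523465 0.0 [-0.14687519 -0.32628536  1.07710454] [ 398.76975139 -310.30848462   21.37033286]
```

View pics/p4.png

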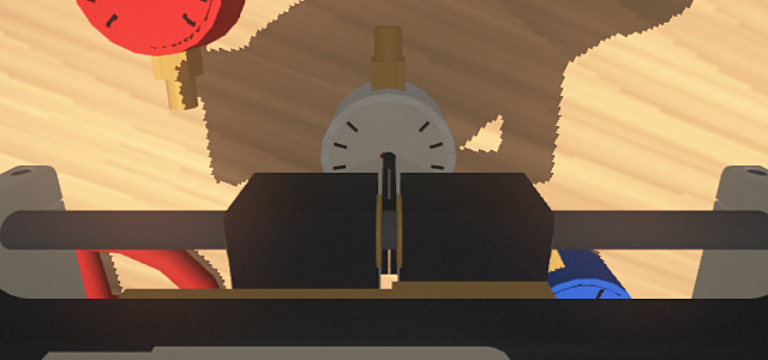

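The fingers closed above the dial, so their ends must sit higher than the reported TCP. I'll measure the fingertips in the depth images.

Run:
```python
from h import *
w=cam('wrist'); W=cloud(w); p=manip.read_position(); R=manip.read_eef_rot()
print('camera in tool',((w['world_from_camera'][:3,3]-p)@R).round(1), p.round(1))
q=(W-p)@R
for u,v in((260,248),(290,246),(300,250),(350,246),(380,247),(260,290),(380,290),(320,280),(320,230),(310,170)): print(u,v,w['depth'][v,u],q[v,u].round(1),W[v,u].round(1))
s=cam('scene'); S=cloud(s); m=(np.hypot(S[...,0]-p[0],S[...,1]-p[1])<45)&(S[...,2]>-20)&(S[...,2]<250)
v,u=np.where(m); print('scene box',u.min(),u.max(),v.min(),v.max())
cv2.imwrite('pics/s4.png',cv2.resize(s['pixels'][130:250,200:340,::-1],None,fx=5,fy=5,interpolation=cv2.INTER_CUBIC)[:600,:700])
for vv in range(v.min(),v.max()+1,4):
    k=u[v==vv]; print(vv,np.median(S[vv,k],0).round(0))
```

```text
camera in tool [  75.1    0.7 -193.6] [ 398.2 -309.9   20.8]
260 248 91.86465 [  35.9  -16.1 -109.4] [ 370.6 -337.9  130.2]
290 246 90.98115 [  36.8   -8.1 -110.1] [ 366.9 -330.8  130.8]
300 250 90.8164 [  35.8   -5.5 -110.5] [ 366.8 -328.   131.3]
350 246 93.87684 [  35.6    7.7 -107.4] [ 362.3 -315.6  128.2]
380 247 92.983604 [  35.7   15.6 -108.3] [ 359.3 -308.3  129. ]
260 290 77.38798 [  33.1  -13.4 -125.3] [ 372.2 -334.4  146.1]
380 290 77.60796 [  33.1   13.2 -125.1] [ 362.6 -309.6  145.8]
320 280 87.66874 [  30.    -0.2 -115.5] [ 370.4 -321.   136.3]
320 230 190.701 [  3.1  -1.4 -16. ] [ 395.9 -312.4   36.8]
310 170 194.62996 [33.6 -7.1 -3. ] [ 369.4 -328.7   23.8]
scene box 225 255 166 229
166 [ 400. -269.  249.]
170 [ 429. -283.  247.]
174 [ 427. -306.  229.]
178 [ 424. -285.  213.]
182 [nan nan nan]
186 [nan nan nan]
190 [nan nan nan]
194 [ 417. -288.  143.]
198 [ 428. -286.  132.]
202 [ 406. -301.  100.]
206 [ 407. -299.   83.]
210 [ 407. -301.   65.]
214 [ 385. -301.   32.]
218 [ 410. -289.   31.]
222 [ 409. -285.   12.]
226 [ 421. -289.   -2.]
  return _methods._mean(a, axis=axis, dtype=dtype,
  ret = um.true_divide(
```

View pics/s4.png

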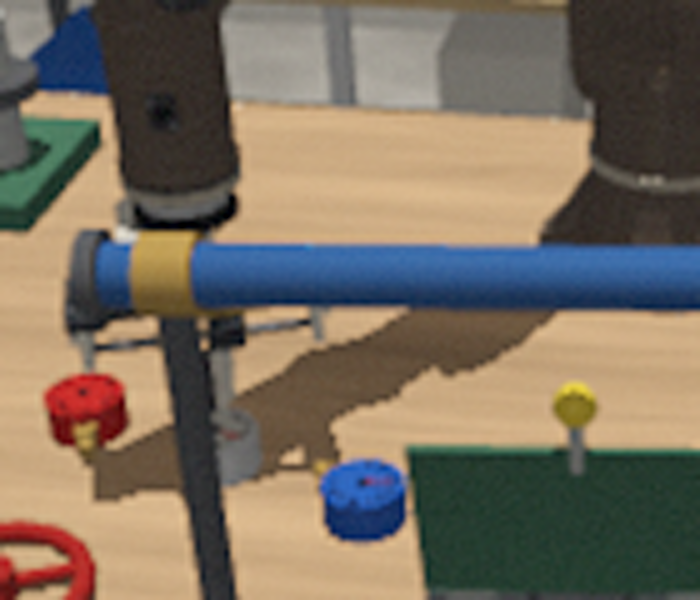

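The scene crop shows the finger ends at about crop (228,412), just above the dial, although the TCP reads z=21. So the real fingers look shorter than the tool frame says. I'll quantify that with the gripper open.

Run:
```python
from h import *
manip.command_gripper(92)
p=manip.read_position(); manip.move_straight(p+[0,0,100],rate=200)
w=cam('wrist'); W=cloud(w); p=manip.read_position(); R=manip.read_eef_rot(); q=(W-p)@R
m=(abs(q[...,1])<75)&(abs(q[...,0])<25)&(q[...,2]<30)&(w['depth']>0)
print(p.round(1))
for s in(-1,1):
    for a in range(-120,30,6):
        k=q[m&(q[...,1]*s>0)&(q[...,2]>=a)&(q[...,2]<a+6)]
        if len(k)>3: print(s,a,len(k),k.min(0).round(1),k.max(0).round(1))
s=cam('scene'); S=cloud(s); qq=(S-p)@R; m=(abs(qq[...,0])<30)&(abs(qq[...,1])<75)&(qq[...,2]<30)
for a in range(-90,30,6):
    k=qq[m&(qq[...,2]>=a)&(qq[...,2]<a+6)]
    if len(k): print('sc',a,len(k),np.median(k,0).round(1))
```

```text
[ 397.5 -309.4  119.8]
-1 -120 1100 [   8.1  -48.6 -120. ] [  25.   -0. -114.]
-1 -114 485 [   3.   -48.6 -114. ] [  20.2  -46.7 -108. ]
-1 -108 430 [  -1.7  -48.9 -108. ] [  16.4  -46.9 -102. ]
-1 -102 399 [  -6.6  -48.5 -102. ] [ 12.3 -46.8 -96. ]
-1 -96 337 [-10.9 -48.3 -96. ] [  7.9 -46.9 -90. ]
-1 -90 255 [-11.8 -48.4 -90. ] [  4.1 -47.  -84. ]
-1 -84 324 [-11.8 -62.6 -84. ] [ 11.  -44.8 -78. ]
-1 -78 442 [-10.5 -63.6 -78. ] [ 11.1 -44.9 -72. ]
-1 -72 400 [-10.5 -63.5 -72. ] [ 11.2 -45.  -66. ]
-1 -66 366 [  0.6 -62.9 -66. ] [ 11.3 -44.9 -60. ]
-1 -60 369 [ -2.8 -62.3 -60. ] [ 11.2 -44.9 -54. ]
-1 -54 327 [ -5.6 -61.8 -54. ] [ 11.1 -45.1 -48. ]
-1 -48 293 [ -9.  -60.9 -48. ] [ 11.2 -45.1 -42. ]
-1 -42 205 [-10.6 -56.3 -42. ] [ 11.2 -45.1 -36.1]
-1 -36 6 [ -4.4 -49.1 -35.7] [ 10.2 -45.7 -35.2]
1 -120 943 [  10.8    0.2 -120. ] [  25.    50.4 -114. ]
1 -114 394 [   6.1   47.7 -114. ] [  20.2   49.8 -108. ]
1 -108 364 [   1.2   48.1 -108. ] [  16.5   50.1 -102. ]
1 -102 310 [  -3.3   48.2 -102. ] [ 12.4  49.7 -96. ]
1 -96 284 [ -8.1  48.1 -96. ] [  8.2  49.5 -90. ]
1 -90 243 [-11.5  48.1 -90. ] [  4.2  49.4 -84. ]
1 -84 319 [-11.3  45.9 -84. ] [ 11.3  63.5 -78. ]
1 -78 442 [-10.3  45.9 -78. ] [ 11.4  64.8 -72.1]
1 -72 394 [ -9.9  45.9 -72. ] [ 11.4  64.1 -66. ]
1 -66 373 [  0.4  45.8 -66. ] [ 11.3  64.2 -60. ]
1 -60 352 [ -2.3  45.9 -60. ] [ 11.2  63.8 -54. ]
1 -54 352 [ -5.7  45.9 -54. ] [ 11.3  62.6 -48. ]
1 -48 289 [ -9.3  45.9 -48. ] [ 11.1  61.9 -42. ]
1 -42 205 [ -9.7  45.9 -41.9] [ 10.8  55.7 -36. ]
1 -36 8 [ -4.6  46.5 -35.9] [ 10.4  49.8 -35.6]
sc -90 9 [-12.   54.6 -86.9]
sc -84 4 [-10.9  54.1 -81.4]
sc -78 6 [-11.5  53.7 -76.6]
```

The finger ends really sit 36 mm behind the reported TCP along tool z, and they are centred in x and y. I'll correct for this offset everywhere, recheck reachability, then grasp.

```bash
cat >> h.py <<'E'
D=36.  # finger ends lie D behind the reported TCP
def tip(p,R): return np.asarray(p,float)+D*R[:,2]
def kp(th,phi,back=0): R=lean(phi,1); return tip(knob(th)+R[:,2]*(19-back),R),R
E
python3 - <<'E'
from h import *
f=lambda q: None if q is None else np.round(q,2).tolist()
for th,ph in((1.83,38),(1.83,32),(1.4,30),(.9,25),(.5,15),(.25,10),(0,20),(0,10),(0,0),(0,-10),(0,-20)):
    p,R=kp(th,np.radians(ph)); print(th,ph,f(manip.ik(p,R)))
R=down(GY+np.pi); g=np.array([398.4,-310.2,0])
print(f(manip.ik(tip(g+[0,0,6],R),R)))
manip.move_straight(tip(g+[0,0,6],R),R,rate=150); print(manip.read_contact_force())
manip.command_gripper(50,25); print(manip.read_width(),manip.read_gripper_force(),manip.read_position())
manip.move_straight(tip(g+[0,0,150],R),R,rate=150)
print(manip.read_width(),manip.read_gripper_force(),manip.read_contact_force(),manip.read_time())
E
```

```text
1.83 38 [-0.22, 0.22, 0.15, 2.07, -0.23, 0.2, 1.8]
1.83 32 [-0.18, 0.24, 0.1, 1.97, -0.1, 0.38, 1.67]
1.4 30 [-0.11, 0.12, 0.02, 2.09, -0.02, 0.41, 1.6]
0.9 25 [-0.05, 0.07, -0.04, 2.22, -0.01, 0.42, 1.59]
0.5 15 [-0.14, 0.13, 0.06, 2.25, -0.02, 0.51, 1.61]
0.25 10 [-0.18, 0.21, 0.11, 2.26, -0.06, 0.5, 1.64]
0 20 [-0.4, 0.26, 0.37, 2.48, -1.03, 0.13, 2.63]
0 10 [-0.19, 0.29, 0.12, 2.33, -0.11, 0.36, 1.7]
0 0 [-0.21, 0.35, 0.15, 2.19, -0.09, 0.61, 1.68]
0 -10 [-0.22, 0.44, 0.16, 2.05, -0.08, 0.83, 1.67]
0 -20 [-0.22, 0.54, 0.18, 1.92, -0.08, 1.04, 1.68]
[0.43, 0.55, 0.16, 2.09, -0.17, 0.52, 2.67]
[-0.53611896 -0.2358087  -0.22958112]
62.71396277492891 25.000625252723694 [ 398.60611905 -310.35509533  -29.76438474]
62.850681423113386 24.99954655766487 [-0.0996414  -0.89870127 -3.85543189] 21.0667
```

Gripped at 62.8 mm with its 3 N weight on the wrist. Now I'll place it, lowering slowly to contact.

Run:
```python
from h import *
R=down(YL+np.pi)
manip.move_to(tip(L(-56,0,150),R),R)
w=cam('wrist'); 
manip.move_straight(tip(L(-56,0,55),R),R,rate=100)
f0=manip.read_contact_force(); print(f0,manip.read_position()+[0,0,36])
h=50.
while h>43:
    manip.move_straight(tip(L(-56,0,h),R),R,rate=20); f=manip.read_contact_force(); print(h,f.round(1),(manip.read_position()[2]+D).round(2))
    if f[2]-f0[2]>2.5: break
    h-=1
manip.command_gripper(80,25); print(manip.read_width(),manip.read_contact_force())
manip.move_straight(tip(L(-56,0,170),R),R,rate=150)
print(manip.read_time(),manip.read_joint_pos().round(2))
w=cam('wrist'); cv2.imwrite('pics/p5.png',w['pixels'][...,::-1])
```

```text
[-0.24518681 -0.54761306 -3.11110848] [5.62878905e+02 4.22374457e-01 5.55812547e+01]
50.0 [ 0.1 -0.2 -3.4] 49.95
49.0 [-0.2  0.3 -3.8] 48.97
48.0 [ 0.3  0.2 -2.6] 47.94
47.0 [ 1.   0.4 -4. ] 46.94
46.0 [-1.   0.4  2.1] 46.3
79.9038970565935 [ 0.21730755 -0.51331257  0.01977814]
26.4417 [-0.22  0.39  0.17  1.81 -0.08  0.95  1.66]
```

View pics/p5.png

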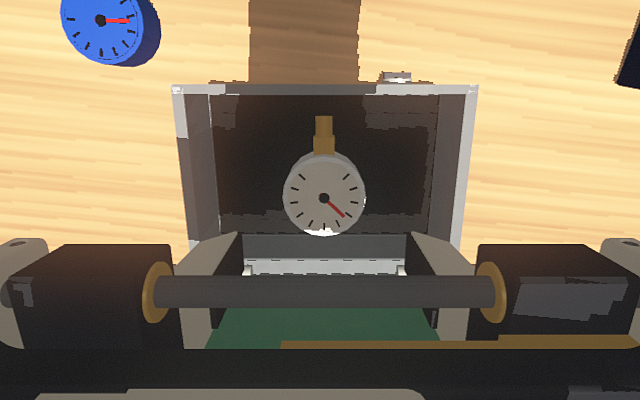

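The gauge lies dial up in the well at (324,198), stem towards the front, clear of the walls. Next I'll approach the knob with the tool leaning back.

Run:
```python
from h import *
R0=down(YL+np.pi); ph=np.radians(33)
manip.command_gripper(56)
manip.move_straight(tip(L(-110,0,300),R0),R0,rate=300)
p,R=kp(1.83,ph,110); manip.move_to(p,R); print(manip.read_time(),manip.read_joint_pos().round(2))
w=cam('wrist'); W=cloud(w); hsv=cv2.cvtColor(w['pixels'],cv2.COLOR_RGB2HSV)
m=(hsv[...,0]>22)&(hsv[...,0]<34)&(hsv[...,1]>180)&(np.linalg.norm(W-knob(1.83),axis=-1)<30)
if m.sum()>20:
    from scipy.optimize import least_squares
    q=W[m]; r=least_squares(lambda c:np.linalg.norm(q-c,axis=1)-13,knob(1.83),loss='soft_l1'); print(m.sum(),'fit',r.x,'model',knob(1.83),'off local',(r.x-knob(1.83))@EX,(r.x-knob(1.83))@EY)
cv2.imwrite('pics/p6.png',w['pixels'][...,::-1])
```

```text
28.3917 [-0.26  0.04  0.17  1.97 -0.03  0.56  1.61]
```

View pics/p6.png

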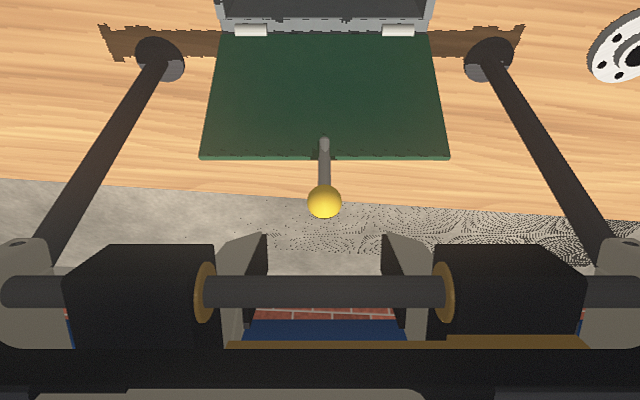

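The knob is at (324,201), laterally centred between the fingertips (265 and 382). I'll fit the sphere, correct, go in and pinch.

Run:
```python
from h import *
from scipy.optimize import least_squares
w=dict(np.load('/tmp/wrist.npz')); W=cloud(w); hsv=cv2.cvtColor(w['pixels'],cv2.COLOR_RGB2HSV)
m=np.zeros((400,640),bool); m[187:216,309:340]=1; m&=(hsv[...,0]>18)&(hsv[...,0]<38)&(hsv[...,1]>90)&(np.linalg.norm(W-knob(1.83),axis=-1)<40)
q=W[m]; r=least_squares(lambda c:np.linalg.norm(q-c,axis=1)-13,knob(1.83),loss='soft_l1'); k=r.x; d=k-knob(1.83)
print(m.sum(),k,'off local',d@EX,d@EY,d[2])
assert m.sum()>100 and np.linalg.norm(d)<8
ph=np.radians(33); p,R=kp(1.83,ph); p=p+d
f0=manip.read_contact_force()
manip.move_straight(p-40*R[:,2],R,rate=120); manip.move_straight(p,R,rate=60)
print(manip.read_contact_force()-f0)
manip.command_gripper(15,30); print(manip.read_width(),manip.read_gripper_force(),manip.read_contact_force()-f0,manip.read_time())
np.save('/tmp/d.npy',d)
```

```text
824 [666.70735515  12.49885363 260.84885491] off local 0.5656619084450518 1.0598338360308004 -0.43601411008319246
[ 0.04782824  1.2278254  -0.83190299]
24.181386589181066 30.000045597553253 [ 0.88026216 -3.32155352  1.06373389] 30.6167
```

Run:
```python
from h import *
d=np.load('/tmp/d.npy'); dy=(d@EY)*EY
f0=manip.read_contact_force(); 
def go(th,rate):
    ph=np.radians(8+25*max(th,0)/1.83); p,R=kp(th,ph); manip.move_straight(p+dy+(d-dy)*max(th,0)/1.83,R,rate=rate)
    f=manip.read_contact_force(); return f
ths=np.r_[np.linspace(1.83,0.25,27)[1:],np.linspace(.25,0.03,7)[1:]]
for i,th in enumerate(ths):
    f=go(th,45 if th>.3 else 30)
    if i%4==0 or th<.2: print(round(th,2),(f-f0).round(1),round(manip.read_width(),1),round(manip.read_time(),1))
    if np.linalg.norm(f-f0)>25: print('STOP',f-f0); break
```

```text
1.77 [ 0.3 -1.8 -1.3] 24.0 31.0
1.53 [ 1.2 -2.  -2.3] 24.4 32.6
1.28 [ 0.9 -1.4 -1.6] 24.2 34.3
1.04 [-0.7 -2.7 -0.6] 24.3 35.9
0.8 [-1.6 -3.7 -0.5] 24.0 37.5
0.55 [-0.8 -4.6 -1.4] 24.5 39.2
0.31 [-0.7 -3.  -2.5] 24.1 40.8
0.18 [-1.3 -4.  -2.8] 24.2 42.1
0.14 [-2.  -3.  -2.7] 24.1 42.4
0.1 [-1.1 -3.2 -2.4] 24.2 42.8
0.07 [-0.9 -2.7 -2.5] 24.3 43.2
0.03 [-1.3 -3.3 -3.1] 24.4 43.6
```

Run:
```python
from h import *
d=np.load('/tmp/d.npy'); dy=(d@EY)*EY; f0=manip.read_contact_force()
for th in np.arange(0.02,-0.04,-0.008):
    p,R=kp(th,np.radians(8)); manip.move_straight(p+dy,R,rate=15); f=manip.read_contact_force(); print(round(th,3),(f-f0).round(1))
    if f[2]-f0[2]>5: break
t=cam('top'); s=cam('scene'); print(manip.read_width(),manip.read_time())
X=cloud(s); q=(X-O)@np.stack([EX,EY,[0,0,1]],1); hsv=cv2.cvtColor(s['pixels'],cv2.COLOR_RGB2HSV)
g=(hsv[...,0]>55)&(hsv[...,0]<95)&(hsv[...,1]>80)&(q[...,0]>-150)&(q[...,0]<10)&(abs(q[...,1])<100)&(q[...,2]>60)&(q[...,2]<140)
print(g.sum(),np.polyfit(q[g][:,0],q[g][:,2],1))
```

```text
0.02 [-0.4  0.6 -0.1]
0.012 [ 0.1 -1.1  0. ]
0.004 [ 0.5 -0.6  0.4]
-0.004 [ 0.3 -0.1  1.9]
-0.012 [-3.2 -0.4  9.8]
24.19642897576142 44.9333
1019 [1.33490807e-02 9.39246127e+01]
```

It's in contact at the stop. Release, withdraw and verify.

Run:
```python
from h import *
R=manip.read_eef_rot(); p=manip.read_position()
manip.command_gripper(50); manip.wait(.2); print(manip.read_contact_force())
manip.move_straight(p-130*R[:,2],rate=100)
p2=manip.read_position(); manip.move_straight(p2-100*EX+[0,0,60],rate=200); print(manip.read_time())
s=cam('scene'); w=cam('wrist')
X=cloud(s); q=(X-O)@np.stack([EX,EY,[0,0,1]],1); hsv=cv2.cvtColor(s['pixels'],cv2.COLOR_RGB2HSV)
g=(hsv[...,0]>55)&(hsv[...,0]<95)&(hsv[...,1]>80)&(q[...,0]>-150)&(q[...,0]<10)&(abs(q[...,1])<100)&(q[...,2]>60)&(q[...,2]<140)
print(g.sum(),np.polyfit(q[g][:,0],q[g][:,2],1))
cv2.imwrite('pics/p7.png',cv2.resize(s['pixels'][130:330,140:480,::-1],None,fx=2.2,fy=2.2))
```

```text
[-0.43041602  0.64596214 -0.15290402]
47.9583
1021 [7.16090540e-03 9.39072313e+01]
```

View pics/p7.png

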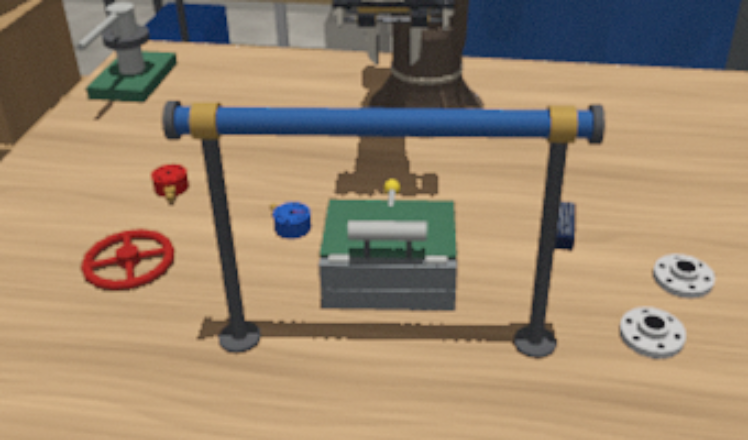

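The flap is level and shut, with the knob at (392,186) in front. The bystanders haven't moved and the gripper is clear.

```bash
python3 -c "
from plant import manip
print(manip.hand_in())"
```

```text
the job is handed in; nothing more can be done
None
```

The gauge lies dial up in the well, the flap was eased down fully shut, the other items look undisturbed, and the job was handed in at about 48 s; the first grasp missed because the finger ends sit 36 mm behind the reported TCP.

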